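# Restock the grinder's shadow-cut accessory tray

## Robot

A 6-joint arm with a two-finger parallel gripper is mounted at the origin on the work surface. World frame = base frame: x ahead of the robot, y to its left, z up, the work surface at z = 0. Lengths are in m, angles in rad, forces in N, time in s.
With the tool pointing down it reaches from about 0.35 to 0.975 m from the base axis. Payload 7.1 kg.
Tool frame: the origin (TCP) lies midway between the tips of the shut fingers; the grasp point (between the pads) lies 19 mm behind it; z points along the fingers, x is the direction in which the jaws open and shut, and the axes are right-handed (so a half turn about z gives the same grasp; the last joint's range is limited). The gripper opens to 88 mm and grips with 3 to 60 N. Pads are 20 mm wide; open, the fingers measure 115 mm over their backs; the gripper's body (75 mm by 178 mm) begins 61 mm behind the grasp point.
Start: joints at [1.158, 0.423, 1.63, -0, 1.089, -0.019], TCP at [0.24, 0.577, 0.189] pointing down, gripper open.
Joint ranges: [-3, 3], [-0.9, 2.11], [0.09, 2.58], [-1.31, 4.45], [0.11, 2.69], [-2.54, 2.54]. Speed limits (rad/s): [2.39, 2.39, 3.01, 3.14, 3.14, 3.14].

## Interface

Orientations are given as a unit quaternion [w, x, y, z].
In Python, from station import move_pose, movel, movej, command_gripper, wait, inverse_kinematics, read_camera, camera_info, MotionError, job_done, get_time, get_joint_pos, get_qvel, get_effort, get_tcp_pos, get_ee_rot, get_ft_force, get_ft_torque, get_grip_width gives the robot as it stands. Calls block until the motion is done:
- move_pose(position, orientation): joint-space move of the TCP to a pose.
- movel(position, frame=None, v=0.15, until_force=None): straight line of the TCP; frame=None keeps the orientation; v is the mean speed in m/s. With until_force (N) it stops when the force on the tool has changed by that much, and returns True; else False.
- movej(angles): joint-space move.
- command_gripper(opening): opening from 0.0 (shut) to 1.0 (fully open); the grip force is fixed at half the most; returns when the fingers have stopped.
- wait(seconds).
- inverse_kinematics(position, orientation): joint angles nearest the present ones, or None.
- read_camera(name): name is "scene" or "side" or "wrist"; returns the picture (480x640x3 uint8, red, green, blue); there is no depth.
- camera_info(name): a dict with "intrinsics" (3x3 intrinsics, pixels), "dist" ([k1, k2, p1, p2, k3] as OpenCV has them; the pictures are not rectified), "T" (4x4, takes a point from camera to world coordinates); the wrist camera has in their place "tool_from_camera" (4x4, takes a point from camera to tool coordinates, whose origin is the TCP and whose axes are the tool frame's). Camera axes: x right, y up, looking along -z (the intrinsics and any distortion apply to the point x, -y, -z); pixel columns grow to the right and rows downward; lengths in m; the calibration is good to about 2 mm. A picture is of the moment at which its call begins: read the wrist's pose just before it. camera_info takes no time and is no camera call.
A pose or a line that the arm cannot do raises MotionError and nothing moves.
- job_done(): hands the job in, once; it reports no verdict.
Readings, each from a call of its own:
- get_time(): time.
- get_joint_pos(): joint angles.
- get_qvel(): joint speeds.
- get_effort(): joint torques, N m.
- get_tcp_pos(): TCP position.
- get_ee_rot(): TCP orientation.
- get_ft_force(): force on the tool from outside, world axes, zero at the start.
- get_ft_torque(): the same for the moment, N m.
- get_grip_width(): opening from 0.0 (shut) to 1.0 (fully open).
Only numpy, scipy, OpenCV 4.12 (cv2) and the standard library are available. Lean on these libraries where they do the work, as an engineer would, in place of code of your own. Each camera call takes 0.05 s, during which the arm holds its last target.

## Task

Two cavities of the foam tray on the grinding bench are empty, a round one and a T-shaped one. Put the small wheel flange into the round cavity and the T-shaped tool-rest bracket into the T-shaped cavity, each with its base lying flat on the cavity's floor; lower them in rather than drop them. The larger flange and the L-shaped bracket do not belong in this tray.

Things in the scene. Friction and masses are not known exactly. Their poses are not given: they have to be found in the camera images.
- flange_mid (a point): Small loose wheel flange, bright steel, about 0.3 kg: a disc 62 mm across and 8 mm thick with a round hub 32 mm across rising to 50 mm above its underside; grip the hub. This point: on its axis, 32 mm above its underside; z up. The larger flange (disc 96 mm) does not fit.
- tee_mid (a point): Loose T-shaped bracket, bright steel, 0.35 kg: T base plate 8 mm thick, 96 mm long, stem 28 mm wide, cross-bar 84 x 30 mm; an upright rib 12 mm thick, 76 mm long on the stem's midline rises to 50 mm above the underside: grip it. This point: mid-rib, 32 mm above the underside; x along the rib to the cross-bar (outer edge 40 mm ahead, stem end 56 mm behind), z up. The L-shaped one does not fit.
- round_cavity (a point): Round cavity of the fixed tray (156 x 234 mm, black foam), 82 mm across and 8 mm deep; its blue floor is 6 mm and the foam's top 14 mm above the bench. This point: middle of the cavity's floor; z up.
- tee_cavity (a point): T-shaped cavity of the same tray, 9 mm wider all round than the bracket's base; floor and foam heights as the round one. This point: on its floor, with the bracket's point 32 mm straight above it when the bracket is centred; x along the stem to the cross-bar end, z up. The tray's third narrow slot is already filled.
Mind the look-alikes: they are no part of the job. Leave any red look-alike of the part that bears tee_mid alone. What is shaped like the part that bears flange_mid but red is not meant.

How it is judged:
By the outcome, as a careful person would: the job done as asked, in the order asked, and still so for the second after the job is handed in, with the robot touching nothing.
It also fails if it takes over 64 s, if anything falls off the work surface, if the arm or the gripper's body presses on something with over 40 N, if the wrist force passes 120 N, or if a joint passes its speed limit or range.

## Working session

There is one attempt and no reset: what is moved stays moved. The work goes in short steps, each a Python script; the robot and the scene stay as the last script left them, time stands still between calls to the robot, and variables do not carry over. Pictures are saved under pics/ and viewed, and the job is handed in when it is done.

```bash
mkdir -p pics; python3 - <<'E'
from station import *
import cv2
for n in("scene","side","wrist"):
    im=read_camera(n); cv2.imwrite(f"pics/{n}0.png",im[:,:,::-1])
    print(n,camera_info(n))
print(get_time(),get_tcp_pos(),get_ee_rot(),get_grip_width())
E
```

```text
scene {'intrinsics': array([[527.65950848,   0.        , 318.70233756],
       [  0.        , 527.65950848, 248.26802866],
       [  0.        ,   0.        ,   1.        ]]), 'dist': array([0.03858711, 0.        , 0.        , 0.        , 0.        ]), 'T': array([[-0.57731177, -0.57184124,  0.58284536,  1.12229349],
       [ 0.81635777, -0.38983577,  0.42613151,  0.40560908],
       [-0.0164656 ,  0.72182108,  0.69188382,  0.79457486],
       [ 0.        ,  0.        ,  0.        ,  1.        ]])}
side {'intrinsics': array([[450.48965769,   0.        , 319.79896733],
       [  0.        , 450.48965769, 244.22105057],
       [  0.        ,   0.        ,   1.        ]]), 'dist': array([0.02973984, 0.        , 0.        , 0.        , 0.        ]), 'T': array([[-0.99983415,  0.00238284, -0.01805552,  0.52411848],
       [-0.01503824, -0.66723729,  0.74469339,  0.68479179],
       [-0.01027283,  0.74484141,  0.66716246,  0.7258385 ],
       [ 0.        ,  0.        ,  0.        ,  1.        ]])}
wrist {'intrinsics': array([[397.50211943,   0.        , 321.3738016 ],
       [  0.        , 397.50211943, 243.90296921],
       [  0.        ,   0.        ,   1.        ]]), 'dist': array([-0.05944527,  0.        ,  0.        ,  0.        ,  0.        ]), 'tool_from_camera': array([[ 9.99999364e-01, -8.47980893e-04, -7.43752005e-04,
        -1.54073150e-04],
       [-1.01294215e-03, -9.65215225e-01, -2.61454666e-01,
        -7.22172782e-02],
       [-4.96172198e-04,  2.61455253e-01, -9.65215470e-01,
        -1.96256400e-01],
       [ 0.00000000e+00,  0.00000000e+00,  0.00000000e+00,
         1.00000000e+00]])}
0.15 [0.23961037 0.57672209 0.18846442] [ 3.38026526e-04  8.31780162e-01  5.55104825e-01 -5.29663647e-04] 0.9966031981309685
```

View pics/scene0.png

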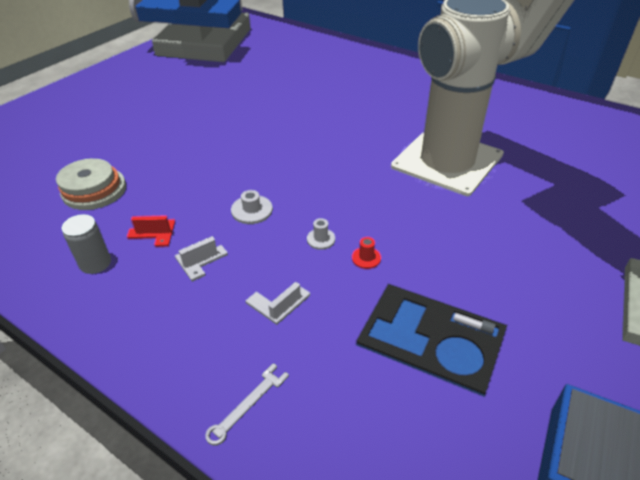

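View pics/side0.png

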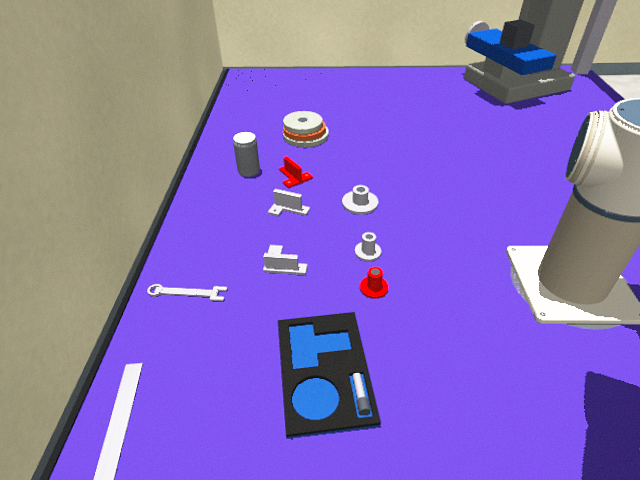

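View pics/wrist0.png

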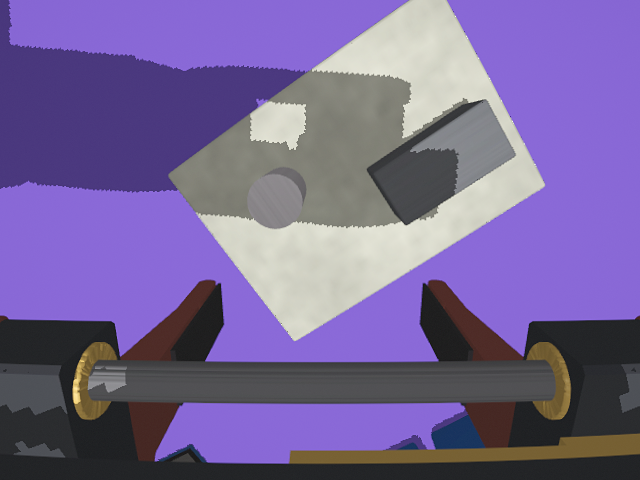

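The scene view shows grey flanges at (252,207) and (321,235), with a red one at (367,252). Grey brackets are at (201,256) and (280,300), with a red one at (152,229). The tray is around (432,337). I'll zoom in to tell the T from the L.

```bash
python3 - <<'E'
import cv2,numpy as np
a=cv2.imread("pics/scene0.png");b=cv2.imread("pics/side0.png")
A=cv2.resize(a[180:330,110:390],(784,420),interpolation=cv2.INTER_CUBIC)
B=cv2.resize(b[170:300,250:400],(650,563),interpolation=cv2.INTER_CUBIC)
cv2.imwrite("pics/zA.png",A);cv2.imwrite("pics/zB.png",B)
E
```

```text
(no output)
```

View pics/zA.png

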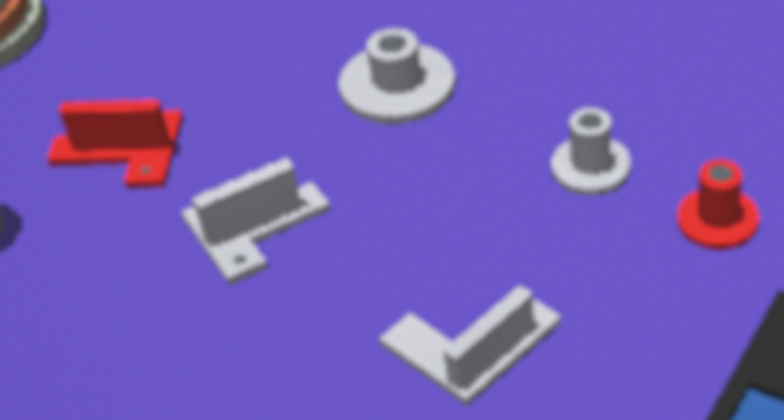

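View pics/zB.png

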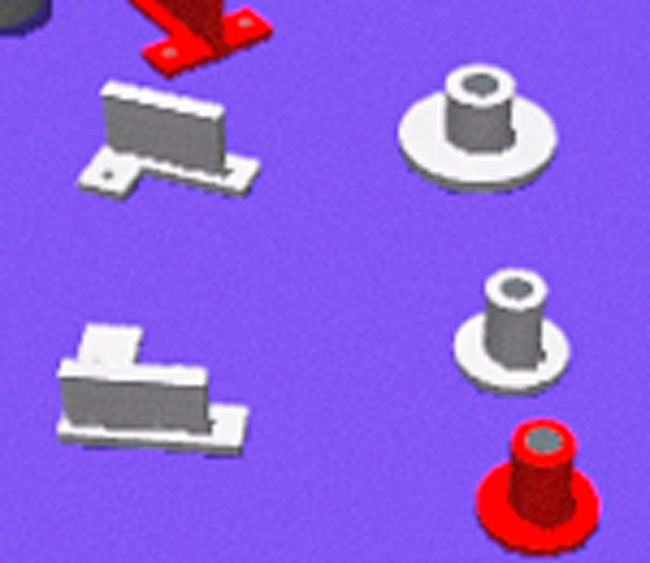

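```bash
cat > h.py <<'E'
from station import *
import numpy as np, cv2
from scipy.spatial.transform import Rotation as R
def tool_T():
    p=get_tcp_pos();q=get_ee_rot();T=np.eye(4);T[:3,:3]=R.from_quat([q[1],q[2],q[3],q[0]]).as_matrix();T[:3,3]=p;return T
def camT(n,tool=None):
    c=camera_info(n); return c, (tool@c["tool_from_camera"] if n=="wrist" else c["T"])
def cast(n,px,z,tool=None):
    c,T=camT(n,tool)
    u=cv2.undistortPoints(np.array(px,float).reshape(-1,1,2),c["intrinsics"],c["dist"])[:,0]
    d=np.c_[u[:,0],-u[:,1],-np.ones(len(u))]@T[:3,:3].T
    o=T[:3,3]; s=(z-o[2])/d[:,2]
    return o+s[:,None]*d
def proj(n,P,tool=None):
    c,T=camT(n,tool); X=(np.atleast_2d(P)-T[:3,3])@T[:3,:3]
    X=X*[1,-1,-1]
    return cv2.projectPoints(X,np.zeros(3),np.zeros(3),c["intrinsics"],c["dist"])[0][:,0]
def down(yaw): # tool x at yaw, z down
    q=(R.from_euler('z',yaw)*R.from_euler('x',np.pi)).as_quat();return [q[3],q[0],q[1],q[2]]
E
python3 - <<'E'
from h import *
print("T rib ends",cast("scene",[[179.6,253.9],[213.6,237.1]],.05)[:,:2],cast("side",[[273.8,190.1],[301.2,194.2]],.05)[:,:2])
print("flange",cast("scene",[[320.7,223.2]],.05)[:,:2],cast("side",[[369.1,236.5]],.05)[:,:2])
for n in("scene","side"):
    im=cv2.imread(f"pics/{n}0.png"); h=cv2.cvtColor(im,cv2.COLOR_BGR2HSV)
    m=cv2.inRange(h,(100,120,120),(114,255,255))
    N,l,s,c=cv2.connectedComponentsWithStats(m)
    for i in range(1,N):
        if s[i,4]>150: print(n,s[i],c[i],cast(n,[c[i]],.006)[0,:2])
q=get_ee_rot();print(tool_T()[:3,:3].round(3))
E
```

```text
T rib ends [[ 0.66716425 -0.27618494]
 [ 0.59139785 -0.25423177]] [[ 0.66516788 -0.27999882]
 [ 0.59306224 -0.26188523]]
flange [[ 0.42918842 -0.09430864]] [[ 0.43000535 -0.09646052]]
scene [136   0  44  10 357] [159.42857143   4.05322129] [-0.36383294 -1.46938844]
scene [208   0  31  14 280] [222.70357143   6.26428571] [-0.49171441 -1.23420974]
scene [ 369  301   60   55 1727] [402.40764331 328.83092067] [0.54679991 0.17284758]
scene [ 436  338   47   37 1339] [459.20537715 355.79985063] [0.54224564 0.28341729]
scene [549 385  91  95 992] [568.94052419 428.71169355] [0.57047959 0.47894431]
side [469  29  33  16 338] [488.23668639  35.56508876] [-0.24241192 -1.62253523]
side [514  49  42  13 326] [534.09815951  54.62883436] [-0.37245397 -1.3611636 ]
side [ 289  324   63   45 1670] [313.71976048 344.96826347] [0.55089222 0.17041381]
side [349 375  24  43 171] [357.21637427 399.58479532] [0.47308652 0.28225292]
side [ 292  378   48   42 1553] [315.19124276 398.72504829] [0.54554441 0.28138661]
[[ 0.384  0.923 -0.001]
 [ 0.923 -0.384 -0.001]
 [-0.001 -0.    -1.   ]]
```

```bash
python3 - <<'E'
from h import *
print(get_time()); move_pose([0.52,0.225,0.2],down(np.pi/2)); wait(.15)
T=tool_T(); im=read_camera("wrist"); np.save("t1.npy",T); cv2.imwrite("pics/w1.png",im[:,:,::-1]); print(get_time(),get_joint_pos())
E
```

```text
0.15
2.0 [ 3.88733911e-01  3.25224656e-01  1.75151968e+00  5.45960658e-05
  1.06493138e+00 -1.18325726e+00]
```

View pics/w1.png

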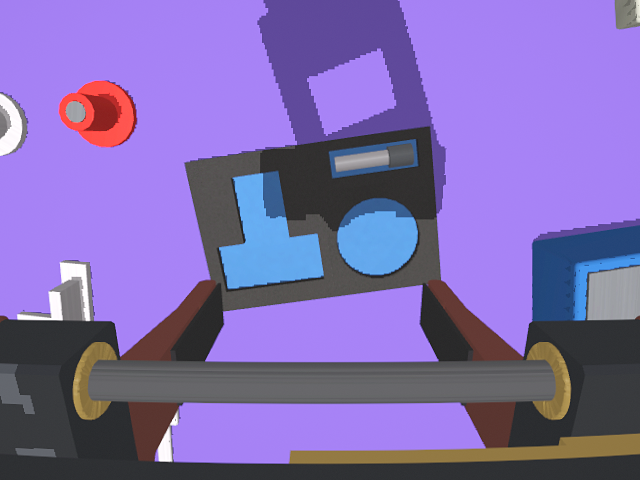

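The wrist view shows the whole tray. The tee cavity is around (270,235), with its bar at the bottom (far from the base), and the round cavity is at (378,237).

```bash
cat > tray.py <<'E'
from h import *
def contour_world(n,cnt,T,zhi=.014,zlo=.006):
    c,CT=camT(n,T); cam=CT[:2,3]
    p=cnt.reshape(-1,2).astype(float)
    lo=cast(n,p,zlo,T)[:,:2]; hi=cast(n,p,zhi,T)[:,:2]
    k=4; t=np.roll(lo,-k,0)-np.roll(lo,k,0); nr=np.c_[t[:,1],-t[:,0]]
    area=cv2.contourArea(lo.astype(np.float32),True)
    A=0.5*np.sum(lo[:,0]*np.roll(lo[:,1],-1)-lo[:,1]*np.roll(lo[:,0],-1))
    if A<0: nr=-nr
    far=np.sum(nr*(lo-cam),1)>0
    return np.where(far[:,None],lo,hi)
def blobs(im):
    h=cv2.cvtColor(im,cv2.COLOR_BGR2HSV); m=cv2.inRange(h,(98,110,60),(114,255,255))
    m=cv2.morphologyEx(m,cv2.MORPH_CLOSE,np.ones((3,3)))
    cs,_=cv2.findContours(m,cv2.RETR_EXTERNAL,cv2.CHAIN_APPROX_NONE)
    return cs
def circfit(P):
    A=np.c_[2*P,np.ones(len(P))];s=np.linalg.lstsq(A,(P**2).sum(1),rcond=None)[0]
    return s[:2],np.sqrt(s[2]+s[:2]@s[:2])
E
python3 - <<'E'
from tray import *
T=np.load("t1.npy"); im=cv2.imread("pics/w1.png")
for c in blobs(im):
    a=cv2.contourArea(c)
    if a<2000: continue
    x,y,w,h=cv2.boundingRect(c)
    if not(180<x<450 and y<320): continue
    P=contour_world("wrist",c,T)
    print(a,(x,y,w,h),"circ",circfit(P))
    ap=cv2.approxPolyDP((P*1e4).astype(np.int32).reshape(-1,1,2),50,True).reshape(-1,2)/1e4
    print(ap.tolist())
    r=cv2.minAreaRect((P*1e3).astype(np.float32)); print(r)
# tray outline corners at z .014 by eye
print(cast("wrist",[[186,163],[430,127],[440,284],[224,310]],.014,T)[:,:2])
print("red hub top",cast("wrist",[[76,112]],.05,T),"scene red",cast("scene",[[110+720/2.8,180+172/2.8]],.05))
E
```

```text
4853.5 (337, 198, 81, 78) circ (array([0.54555594, 0.28247521]), np.float64(0.040901026900154035))
[[0.5079, 0.2646], [0.5297, 0.2445], [0.5617, 0.2443], [0.5844, 0.2685], [0.5844, 0.2977], [0.5637, 0.3194], [0.5312, 0.3214], [0.5068, 0.2976]]
((545.7894287109375, 282.72296142578125), (81.840576171875, 81.84484100341797), 0.7085431218147278)
7187.0 (219, 171, 105, 119) circ (array([0.54670842, 0.17100984]), np.float64(0.05222562206325586))
[[0.4793, 0.1839], [0.4866, 0.1387], [0.5503, 0.149], [0.5578, 0.1214], [0.6026, 0.129], [0.5878, 0.228], [0.5409, 0.2219], [0.543, 0.1931]]
((538.71240234375, 169.9709930419922), (115.26498413085938, 103.0877914428711), 8.283585548400879)
2299.0 (329, 139, 90, 39) circ (array([0.46783285, 0.27619413]), np.float64(0.03138745242190609))
[[0.451, 0.3166], [0.4606, 0.2332], [0.4856, 0.2365], [0.4746, 0.318]]
((467.5228271484375, 276.2729797363281), (26.59719467163086, 84.74835968017578), 8.306302070617676)
[[0.47150627 0.09715417]
 [0.43808881 0.32719405]
 [0.59363488 0.34864193]
 [0.62313016 0.12431674]]
red hub top [[0.42532544 0.01692127 0.05      ]] scene red [[0.42213529 0.01781827 0.05      ]]
```

```bash
python3 - <<'E'
from h import *
move_pose([0.41,-0.095,0.17],down(np.pi/2)); wait(.15)
T=tool_T(); im=read_camera("wrist"); np.save("t2.npy",T); cv2.imwrite("pics/w2.png",im[:,:,::-1]); print(get_time(),T[:3,3])
E
```

```text
3.4833 [ 0.41069306 -0.09438009  0.17007754]
```

View pics/w2.png

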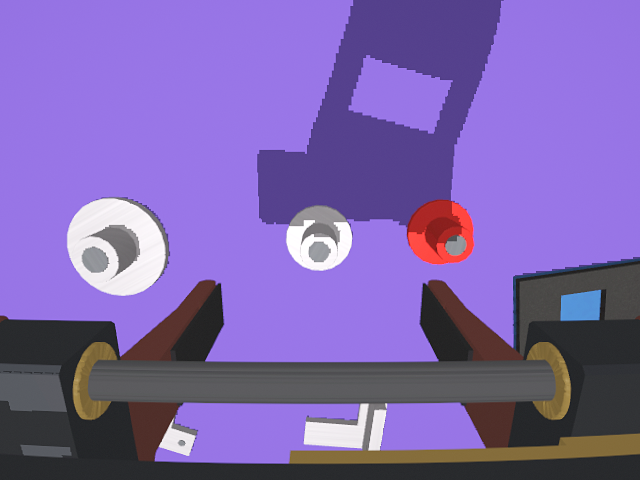

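Flange candidates in the wrist view are the large grey one (118,246), the red one (440,232) and the small grey one (319,238), which is my choice. Bracket candidates in the scene view are the red T (152,229), the grey L (280,300) and the grey T (201,256), which is my choice. I'll measure the small flange and check it in a crop.

```bash
python3 - <<'E'
from tray import *
T=np.load("t2.npy"); im=cv2.imread("pics/w2.png"); h=cv2.cvtColor(im,cv2.COLOR_BGR2HSV)
m=cv2.inRange(h,(0,0,40),(180,60,255)); m[:, :270]=0; m[:,380:]=0; m[290:]=0
cs,_=cv2.findContours(m,cv2.RETR_EXTERNAL,cv2.CHAIN_APPROX_NONE)
c=max(cs,key=cv2.contourArea); print(cv2.boundingRect(c))
print("disc",circfit(cast("wrist",c.reshape(-1,2).astype(float),.008,T)[:,:2]))
print("bore",cast("wrist",[[319,251]],.05,T))
cv2.imwrite("pics/c2.png",cv2.resize(im[190:290,260:380],None,fx=5,fy=5,interpolation=cv2.INTER_CUBIC))
E
```

```text
(286, 205, 66, 66)
disc (array([ 0.43021592, -0.09640089]), np.float64(0.030663746072455807))
bore [[ 0.43037673 -0.09589378  0.05      ]]
```

View pics/c2.png

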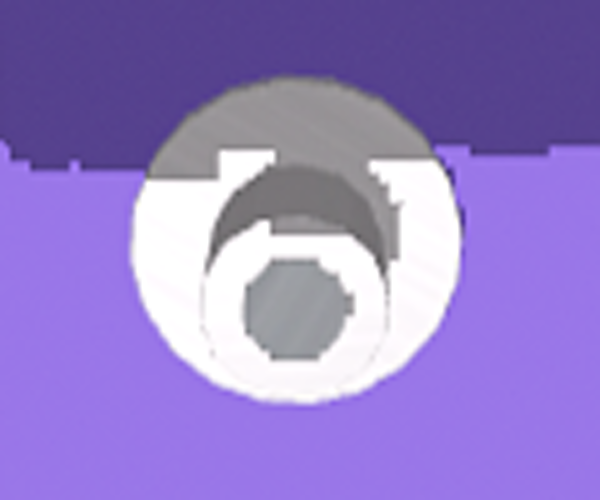

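The crop shows the bright steel flange, and the disc measures 61.3 mm across against 62 mm given. I'll grasp it now.

```bash
python3 - <<'E'
from h import *
q=down(np.pi/2)
move_pose([.4302,-.0962,.10],q)
movel([.4302,-.0962,.0135],v=.12,until_force=15)
print(get_tcp_pos(),get_ft_force()); command_gripper(0.1); print(get_grip_width(),get_tcp_pos(),get_time())
f0=get_ft_force()
movel([.4302,-.0962,.10],v=.15); wait(.1); print(get_ft_force()-f0,get_grip_width())
move_pose([.5457,.2826,.12],q); wait(.15)
T=tool_T(); im=read_camera("wrist"); np.save("t3.npy",T); cv2.imwrite("pics/w3.png",im[:,:,::-1]);cv2.imwrite("pics/s3.png",read_camera("side")[:,:,::-1]); print(get_time(),get_grip_width(),T[:3,3])
E
```

```text
[ 0.43084293 -0.09639369  0.01430004] [ 0.12578696 -0.77783028 -0.15129649]
0.3447063960115506 [ 0.43025234 -0.09630898  0.01347008] 5.6917
[ 0.70175659  1.55080307 -3.00537998] 0.34082686008433144
8.2417 0.34383076736439067 [0.54587011 0.2812537  0.11998071]
```

View pics/w3.png

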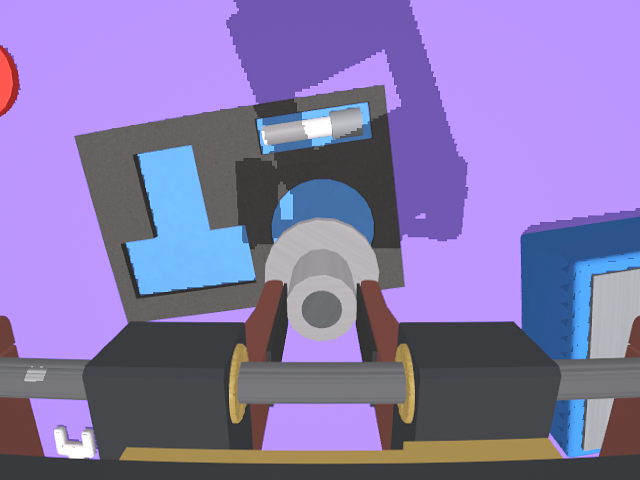

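View pics/s3.png

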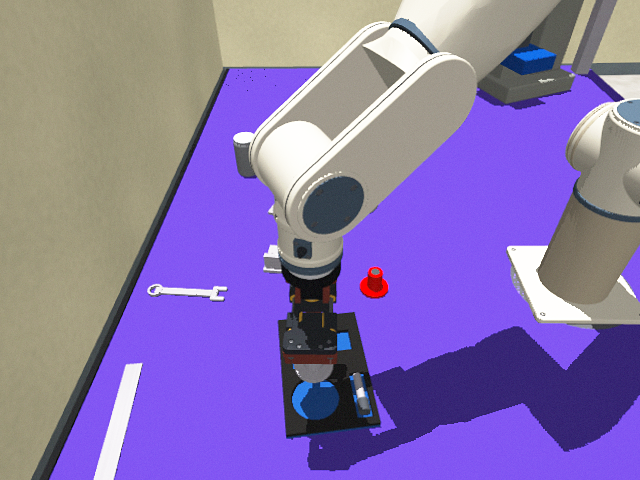

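The flange is held level at (322,270), above the round cavity. I'll lower it in.

```bash
python3 - <<'E'
from h import *
movel([.5457,.2826,.035],v=.12); print(get_tcp_pos())
r=movel([.5457,.2826,.0175],v=.03,until_force=5); print(r,get_tcp_pos(),get_ft_force(),get_time())
E
```

```text
[0.54627232 0.28285731 0.03556538]
True [0.54520886 0.28233039 0.01783243] [ 0.6721709   0.38823844 -1.06618688] 9.65
```

Contact came at about 0.018. The cavity floor was expected at 0.0195 and the foam top at 0.0275, so it is seated. I'll release it and go look at the tee.

```bash
python3 - <<'E'
from h import *
command_gripper(0.65); p=[.5457,.2826]
movel([*p,.11],v=.15)
T=tool_T(); im=read_camera("wrist"); np.save("t4.npy",T); cv2.imwrite("pics/w4.png",im[:,:,::-1])
move_pose([.60,-.265,.17],down(1.31)); command_gripper(1.0); wait(.1)
T=tool_T(); im=read_camera("wrist"); np.save("t5.npy",T); cv2.imwrite("pics/w5.png",im[:,:,::-1]); print(get_time(),T[:3,3])
E
```

```text
13.8833 [ 0.5999425  -0.26506863  0.16997522]
```

View pics/w4.png

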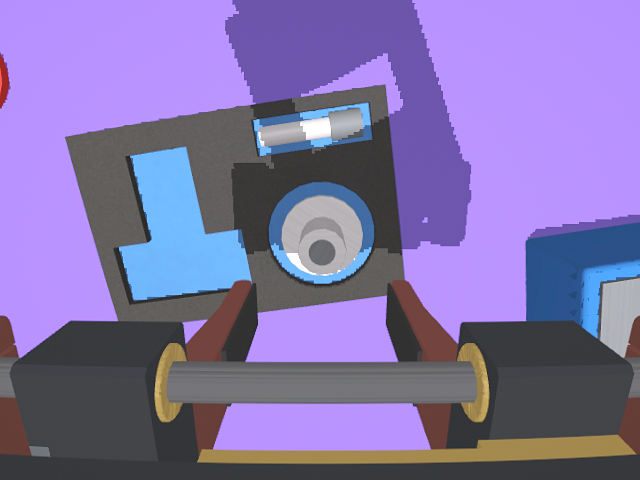

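View pics/w5.png

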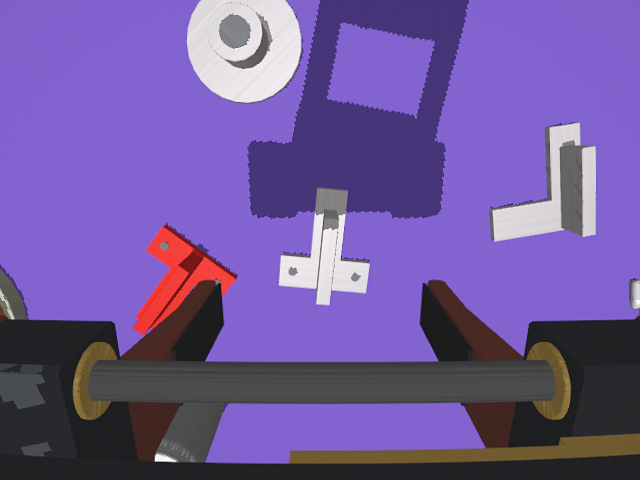

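The flange sits inside the round cavity at (322,235). The true T is at (325,250), the red T at (185,275) and the L at (560,190). I'll measure the T.

```bash
python3 - <<'E'
from h import *
im=cv2.imread("pics/w5.png")
cv2.imwrite("pics/c5.png",cv2.resize(im[180:312,270:380],None,fx=4.5,fy=4.5,interpolation=cv2.INTER_NEAREST))
E
```

```text
(no output)
```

View pics/c5.png

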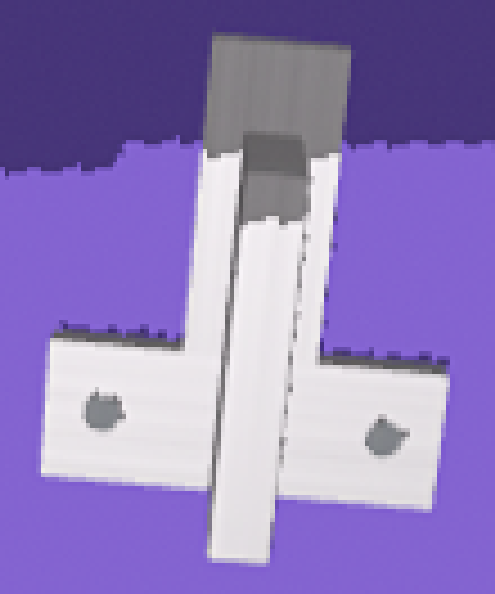

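```bash
python3 - <<'E'
from h import *
T=np.load("t5.npy")
px=lambda a:np.array(a,float)/4.5+[270,180]-.4
B=cast("wrist",px([[213,36],[351,46],[40,474],[432,510],[50,340],[448,372]]),.008,T)[:,:2]
Rb=cast("wrist",px([[243,172],[308,178],[208,560],[269,564]]),.05,T)[:,:2]
n=np.linalg.norm
print("stem w",n(B[0]-B[1]),"bar",n(B[2]-B[3]),"depth",n(B[2]-B[4]),"len",n((B[0]+B[1])/2-(B[2]+B[3])/2))
e=(B[0]+B[1])/2;f=(B[2]+B[3])/2;d=(f-e)/n(f-e);print("dir",np.arctan2(d[1],d[0]),"mid",e+.056*d)
e=(Rb[0]+Rb[1])/2;f=(Rb[2]+Rb[3])/2;d=(f-e)/n(f-e);print("rib",n(f-e),n(Rb[0]-Rb[1]),"dir",np.arctan2(d[1],d[0]),"mid",(e+f)/2)
# flange in place
E
```

```text
stem w 0.027717834746775104 bar 0.08445029208722843 depth 0.030055962272093176 len 0.09696027417293243
dir -0.3533907192202106 mid [ 0.62925981 -0.26789239]
rib 0.07566963101925683 0.011765428654026317 dir -0.34726789873005964 mid [ 0.629907   -0.26832886]
```

All sizes match: stem 27.7, bar 84.5, length 97 and rib 75.7 x 11.8 mm. I'll grasp it.

```bash
python3 - <<'E'
from h import *
q=down(-.35+np.pi/2);p=[.6295,-.268]
command_gripper(.6)
move_pose([*p,.10],q)
movel([*p,.0135],v=.12,until_force=15)
print(get_tcp_pos(),get_ft_force()); command_gripper(0.0); print(get_grip_width(),get_tcp_pos(),get_time())
f0=get_ft_force()
movel([*p,.12],v=.15); wait(.1); print(get_ft_force()-f0,get_grip_width())
move_pose([.5467,.1712,.12],down(.145+np.pi/2)); wait(.15)
T=tool_T(); im=read_camera("wrist"); np.save("t6.npy",T); cv2.imwrite("pics/w6.png",im[:,:,::-1]); print(get_time(),get_grip_width(),T[:3,3])
E
```

```text
[ 0.63014157 -0.26833307  0.01434308] [ 0.47292151 -0.27372097  0.06119484]
0.13160008535745055 [ 0.62952278 -0.26808615  0.01354492] 16.5917
[-0.58863722  0.71986709 -5.57132572] 0.12684431568302226
19.3917 0.13044295841658227 [0.54720664 0.17031677 0.11996222]
```

View pics/w6.png

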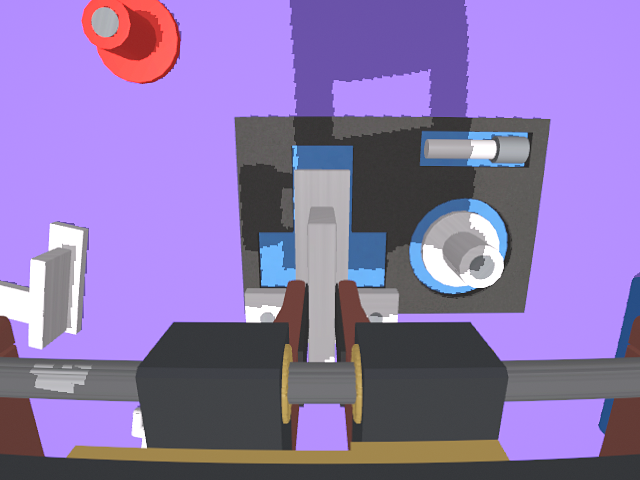

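```bash
python3 - <<'E'
from h import *
T=np.load("t6.npy"); c=T[:3,3]; x=T[:3,1]; y=T[:3,0]
P=[c-.056*x+s*.014*y+[0,0,-.0055] for s in(-1,1)]+[c-.0*x+[0,0,.0365]]
print(proj("wrist",P,T).round(1))
p=[.5467,.1712]
movel([*p,.037],v=.12); 
T=tool_T();cv2.imwrite("pics/w7.png",read_camera("wrist")[:,:,::-1]);print(get_tcp_pos(),get_time())
E
```

```text
[[292.6 169.7]
 [348.4 169.8]
 [320.2 307.8]]
[0.54749814 0.17143824 0.03779508] 20.2833
```

View pics/w7.png

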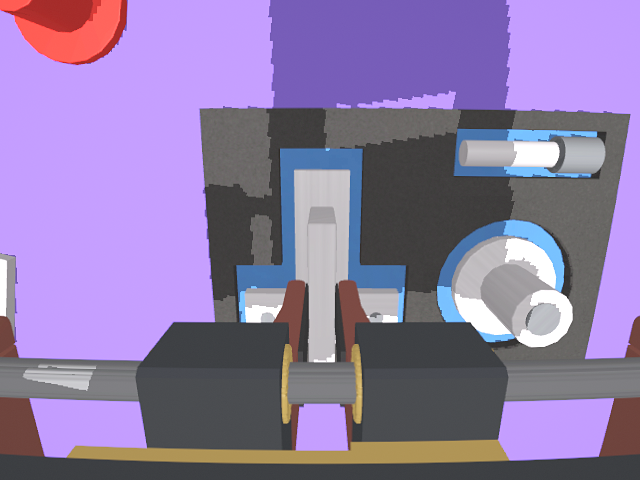

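The bracket is level: its stem corners sit within 1 px of the prediction, and it is centred over the cavity. I'll lower it.

```bash
python3 - <<'E'
from h import *
p=[.5467,.1712]
r=movel([*p,.0175],v=.03,until_force=5); print(r,get_tcp_pos(),get_ft_force())
command_gripper(.4); movel([*p,.13],v=.15)
move_pose([.5,.22,.2],down(.145+np.pi/2)); wait(.15)
T=tool_T(); im=read_camera("wrist"); np.save("t8.npy",T); cv2.imwrite("pics/w8.png",im[:,:,::-1]);print(get_time())
E
```

```text
True [0.54643675 0.17112111 0.01906827] [1.19763608 0.61870444 0.64352631]
23.0
```

View pics/w8.png

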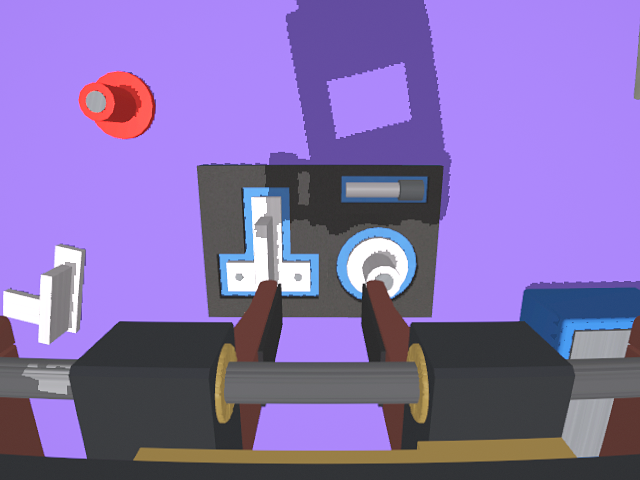

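Blue shows all round both parts: tee at (268,255), flange at (377,262). I'll do one quick check of height and level, then hand in.

```bash
python3 - <<'E'
from tray import *
T=np.load("t8.npy"); im=cv2.imread("pics/w8.png")
h=cv2.cvtColor(im,cv2.COLOR_BGR2HSV); m=cv2.inRange(h,(98,110,60),(114,255,255))
print("bore z.056",cast("wrist",[[379,275]],.056,T)[0,:2])
# inner contour of the blue ring = disc outline
cs,hi=cv2.findContours(m,cv2.RETR_CCOMP,cv2.CHAIN_APPROX_NONE)
for i,c in enumerate(cs):
    if cv2.contourArea(c)>800 and 200<c[:,0,0].min()<430 and c[:,0,1].max()<310: print(cv2.boundingRect(c),hi[0][i][3],circfit(cast("wrist",c.reshape(-1,2),.014,T)[:,:2]))
move_pose([.40,.45,.3],down(np.pi/2)); wait(.2)
s=read_camera("side"); cv2.imwrite("pics/s9.png",cv2.resize(s[300:450,250:410,::-1],None,fx=3.8,fy=3.8,interpolation=cv2.INTER_CUBIC)); print(get_time())
E
```

```text
bore z.056 [0.53982057 0.27777969]
(336, 227, 81, 73) -1 (array([0.54431498, 0.28181904]), np.float64(0.0365364485956143))
(219, 187, 100, 110) -1 (array([0.5452105 , 0.17179438]), np.float64(0.04768801818515599))
(341, 176, 87, 27) -1 (array([0.46732857, 0.27521092]), np.float64(0.030601280987413187))
(345, 179, 80, 23) 4 (array([0.46787054, 0.2764573 ]), np.float64(0.026525950982950873))
24.3
```

View pics/s9.png

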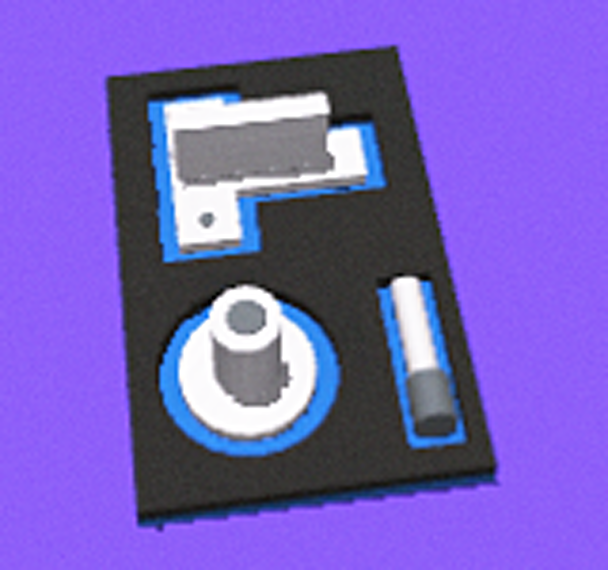

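The bore check disagrees by about 6 mm, but that pixel was picked by eye and half hidden by a finger. I'll repeat it from the side view, where nothing covers it.

```bash
python3 - <<'E'
from h import *
f=lambda a:np.array(a)/3.8+[250,300]
print("bore",cast("side",[f([246,317])],.056)[0,:2],"disc",cast("side",[f([248,371])],.014)[0,:2])
print(get_ft_force()); job_done(); print(get_time())
E
```

```text
bore [0.54543006 0.28214128] disc [0.54522918 0.28385223]
[ 0.01442387 -0.86795201 -0.34970488]
the job is handed in; nothing more can be done
the job is handed in; nothing more can be done
```

I put the small steel flange into the round cavity first, then the steel T bracket into the T-shaped cavity. Both were lowered until they touched the cavity floor and then released. The job was handed in at about 24 s, with the arm clear of everything. I never touched the red look-alikes, the large flange or the L-shaped bracket.

**Last checks:**
- **Contact heights:** contact came at 18 mm for the flange and 19 mm for the bracket. The floor was expected at 19.5 mm and resting on the foam would have been about 27.5 mm, so both sit on the floor.
- **Fit:** the last wrist and side views show both parts flat, with blue floor visible around them.
- **Flange level:** in the side view, its hub hole and disc centre agree within 2 mm of each other and of the cavity centre, so it stands upright.
- **Disagreement:** one earlier check put the flange's hub hole about 6–7 mm off. That pixel was picked by eye and partly hidden by a finger. The clear side view did not confirm it.

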